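Load the centrifuge tray in balance

TASK

Gather the two tall orange-capped tubes and the two short blue-capped tubes into the dark four-compartment tray, one standing upright in each compartment, so that the tray is balanced for the centrifuge: the two orange ones diagonally opposite each other, and the two blue ones on the other diagonal. Set them down rather than dropping them, and never tip one over. Leave the white-capped tube, the green-capped tube and the purple tip box standing where they are.

Things in the scene. Friction and masses are not known exactly. Their poses are not given: they have to be found in the camera images.
- orange_a_mid (a point): first upright loose tube, 104 mm tall, flat foot on the bench, about 60 g: frosted body 30 mm across with pale label, an orange cap 33 mm across and 18 mm high on top. Point: on its axis, half-way up (52 mm above the foot; the cap's middle is 43 mm higher); z up along the tube, yaw means nothing. To be loaded; the cap or the body just below it can be gripped.
- orange_b_mid (a point): second upright loose tube, 104 mm tall, flat foot on the bench, about 60 g: frosted body 30 mm across with pale label, an orange cap 33 mm across and 18 mm high on top. Point: on its axis, half-way up (52 mm above the foot; the cap's middle is 43 mm higher); z up along the tube, yaw means nothing. To be loaded; the cap or the body just below it can be gripped. Identical with the first.
- blue_a_mid (a point): first upright loose tube, 80 mm tall, flat foot on the bench, about 45 g: frosted body 30 mm across with pale label, a blue cap 33 mm across and 18 mm high on top. Point: on its axis, half-way up (40 mm above the foot; the cap's middle is 31 mm higher); z up along the tube, yaw means nothing. To be loaded; the cap or the body just below it can be gripped.
- blue_b_mid (a point): second upright loose tube, 80 mm tall, flat foot on the bench, about 45 g: frosted body 30 mm across with pale label, a blue cap 33 mm across and 18 mm high on top. Point: on its axis, half-way up (40 mm above the foot; the cap's middle is 31 mm higher); z up along the tube, yaw means nothing. To be loaded; the cap or the body just below it can be gripped. Identical with the first.
- white_tube_mid (a point): upright loose tube, 104 mm tall, flat foot on the bench, about 60 g: frosted body 30 mm across with pale label, a white cap 33 mm across and 18 mm high on top. Point: on its axis, half-way up (52 mm above the foot; the cap's middle is 43 mm higher); z up along the tube, yaw means nothing. Look-alike that does not belong: not to be moved.
- green_tube_mid (a point): upright loose tube, 80 mm tall, flat foot on the bench, about 45 g: frosted body 30 mm across with pale label, a green cap 33 mm across and 18 mm high on top. Point: on its axis, half-way up (40 mm above the foot; the cap's middle is 31 mm higher); z up along the tube, yaw means nothing. Look-alike that does not belong: not to be moved.
- tray: dark grey square open tray fixed to the bench, 128 x 128 mm, 32 mm high. Walls, crossed dividers and floor 4 mm thick; 2 x 2 equal compartments 58 x 58 mm, 28 mm deep, centred at x = +-31, y = +-31 mm. Origin: centre of the underside; x, y along its sides, z up. A steel stud on the dividers' crossing reaches 38 mm; black tabs stick out 12 mm from the +x and -x rims.
- tip_box: purple pipette-tip box, pale top with holes, 85 x 120 x 44 mm (x, y, z), loose, 350 g; origin: centre of the underside. Stands across the bench from the tray: not to be moved. Other bystanders near the tubes (flat dish, timer, marker) are at most 16 mm high; taller equipment stands at the edges of the bench.
Not all that is in view belongs to the job. What is shaped like the part that bears blue_b_mid but pink or yellow is not meant.

How it is judged (in metres and radians):
At the end, for the whole second after the job is handed in: One tube at rest on the floor of each compartment (height within 6 mm, leaning under 0.12 rad, axis 13 to 49 mm from both middle lines), orange caps on one diagonal, blue on the other; white- and green-capped tubes upright, and they and the tip box within 30 mm of their start (((((x of orange_a_mid in the frame of tray between 0.013 and 0.049 m and y of orange_a_mid in the frame of tray between 0.013 and 0.049 m) or (x of orange_a_mid in the frame of tray between -0.049 and -0.013 m and y of orange_a_mid in the frame of tray between -0.049 and -0.013 m)) and ((x of orange_b_mid in the frame of tray between 0.013 and 0.049 m and y of orange_b_mid in the frame of tray between 0.013 and 0.049 m) or (x of orange_b_mid in the frame of tray between -0.049 and -0.013 m and y of orange_b_mid in the frame of tray between -0.049 and -0.013 m)) and ((x of blue_a_mid in the frame of tray between 0.013 and 0.049 m and y of blue_a_mid in the frame of tray between -0.049 and -0.013 m) or (x of blue_a_mid in the frame of tray between -0.049 and -0.013 m and y of blue_a_mid in the frame of tray between 0.013 and 0.049 m)) and ((x of blue_b_mid in the frame of tray between 0.013 and 0.049 m and y of blue_b_mid in the frame of tray between -0.049 and -0.013 m) or (x of blue_b_mid in the frame of tray between -0.049 and -0.013 m and y of blue_b_mid in the frame of tray between 0.013 and 0.049 m))) or (((x of orange_a_mid in the frame of tray between 0.013 and 0.049 m and y of orange_a_mid in the frame of tray between -0.049 and -0.013 m) or (x of orange_a_mid in the frame of tray between -0.049 and -0.013 m and y of orange_a_mid in the frame of tray between 0.013 and 0.049 m)) and ((x of orange_b_mid in the frame of tray between 0.013 and 0.049 m and y of orange_b_mid in the frame of tray between -0.049 and -0.013 m) or (x of orange_b_mid in the frame of tray between -0.049 and -0.013 m and y of orange_b_mid in the frame of tray between 0.013 and 0.049 m)) and ((x of blue_a_mid in the frame of tray between 0.013 and 0.049 m and y of blue_a_mid in the frame of tray between 0.013 and 0.049 m) or (x of blue_a_mid in the frame of tray between -0.049 and -0.013 m and y of blue_a_mid in the frame of tray between -0.049 and -0.013 m)) and ((x of blue_b_mid in the frame of tray between 0.013 and 0.049 m and y of blue_b_mid in the frame of tray between 0.013 and 0.049 m) or (x of blue_b_mid in the frame of tray between -0.049 and -0.013 m and y of blue_b_mid in the frame of tray between -0.049 and -0.013 m)))) and horizontal distance between orange_a_mid and orange_b_mid above 0.044 m and horizontal distance between blue_a_mid and blue_b_mid above 0.044 m and z of orange_a_mid in the frame of tray between 0.05 and 0.062 m and angle between each of orange_a_mid, orange_b_mid, blue_a_mid, blue_b_mid, white_tube_mid, green_tube_mid's own z axis and vertical below 0.12 rad and linear speed of each of orange_a, orange_b, blue_a, blue_b below 0.02 m/s and z of orange_b_mid in the frame of tray between 0.05 and 0.062 m and z of blue_a_mid in the frame of tray between 0.038 and 0.05 m and z of blue_b_mid in the frame of tray between 0.038 and 0.05 m and distance of each of white_tube_mid, green_tube_mid, tip_box from where it was at the start of the episode below 0.03 m); the robot touches nothing.
It fails at once if one of the six tubes is tipped by more than 0.6 rad (angle between any of orange_a_mid, orange_b_mid, blue_a_mid, blue_b_mid, white_tube_mid, green_tube_mid's own z axis and vertical above 0.6 rad).
It fails at once if a look-alike tube or the tip box is moved by more than 30 mm (not (distance of white_tube_mid from where it was at the start of the episode below 0.03 m) or not (distance of green_tube_mid from where it was at the start of the episode below 0.03 m) or not (distance of tip_box from where it was at the start of the episode below 0.03 m)).
It fails at once if a tube is dropped: it moves faster than 0.7 m/s (a fall of some 25 mm) with no finger on it ((linear speed of orange_a above 0.7 m/s and contact force between orange_a and the fingers below 0.02 N) or (linear speed of orange_b above 0.7 m/s and contact force between orange_b and the fingers below 0.02 N) or (linear speed of blue_a above 0.7 m/s and contact force between blue_a and the fingers below 0.02 N) or (linear speed of blue_b above 0.7 m/s and contact force between blue_b and the fingers below 0.02 N)).
It also fails if it takes over 112 s, if anything falls off the work surface, if the arm or the gripper's body presses on something with over 40 N, if the wrist force passes 120 N, or if a joint passes its speed limit or range.

ROBOT

A 6-joint arm with a two-finger parallel gripper is mounted at the origin on the work surface. World frame = base frame: x ahead of the robot, y to its left, z up, the work surface at z = 0. Lengths are in mm, angles in rad, forces in N, time in s.
With the tool pointing down it reaches from about 325 to 875 mm from the base axis. Payload 4.4 kg.
Tool frame: the origin (TCP) lies on the centre line of the jaws, within the pads' length; the fingertips stand ahead of it and the grasp point (between the pads) lies 6 mm ahead of it (ctrl.tcp_to_tips is the z of the fingertips in the tool frame, in mm); z points along the fingers, y is the direction in which the jaws open and shut (so a half turn about z gives the same grasp; the last joint's range is limited). The gripper opens to 85 mm and grips with 20 to 120 N. Pads are 22 mm wide; open, the fingers measure 114 mm over their backs; the gripper's body (76 mm by 85 mm) begins 54 mm behind the grasp point. The pads swing forward as they close: fully open they stand 13 mm farther back than shut.
Start: joints at [-1.252, 0.207, 1.542, -0, 1.393, -0.15], TCP at [259.783, -512.972, 256.282] pointing down, gripper open.
Joint ranges: [-2.73, 2.73], [-0.86, 2.22], [0.23, 2.46], [-1.11, 4.25], [0.08, 2.63], [-2.82, 2.82]. Speed limits (rad/s): [2.79, 2.79, 3.14, 3.14, 3.14, 3.14].

INTERFACE

Orientations are given as a 3x3 rotation matrix whose columns are the frame's x, y, z axes.
In Python, from plant import ctrl, sensors, optics gives the robot as it stands. Calls block until the motion is done:
- ctrl.move_ptp(position, orientation): joint-space move of the TCP to a pose.
- ctrl.move_l(position, rot=None, vel=150, threshold=None): straight line of the TCP; rot=None keeps the orientation; vel is the mean speed in mm/s. With threshold (N) it stops when the force on the tool has changed by that much, and returns True; else False.
- ctrl.set_joints(angles): joint-space move.
- ctrl.gripper_to(opening, force=None): finger opening in mm; force is the grip in N (None keeps the last); returns when the fingers have stopped.
- ctrl.hold(seconds).
- ctrl.solve_ik(position, orientation): joint angles nearest the present ones, or None.
- sensors.read_state(): the state.
- optics.grab_frame(name): name is "scene" or "top" or "wrist"; returns (picture, depth): 400x640x3 uint8, red, green, blue; 400x640 float32, mm along the optical axis (not along the pixel's ray), 0 where there is no reading.
- optics.camera_params(name): a dict with "mtx" (3x3 intrinsics, pixels), "R" (3x3) and "t" (3): a world point X has camera coordinates R X + t; the wrist camera has in their place "T_tool_cam" (4x4, takes a point from camera to tool coordinates, whose origin is the TCP and whose axes are the flange's). Camera axes: x right, y down, z forward; pixel columns grow to the right and rows downward; lengths in mm; the calibration is good to about 2 mm. The wrist camera is an equidistant fisheye: a pixel r from the principal point sees the ray r / f radians off the axis. A picture is of the moment at which its call begins: read the wrist's pose just before it. camera_params takes no time and is no camera call.
A pose or a line that the arm cannot do raises ctrl.MotionError and nothing moves.
- ctrl.finish_job(): hands the job in, once; it reports no verdict.
The state is a dict: "t": time; "q": joint angles; "qvel": joint speeds; "tau": joint torques, N m; "eef_pos": TCP position; "eef_rot": TCP orientation; "force": force on the tool from outside, world axes, zero at the start; "wrist_torque": the same for the moment, N m; "grip_width": finger opening in mm.
Only numpy, scipy, OpenCV 4.12 (cv2) and the standard library are available. Lean on these libraries where they do the work, as an engineer would, in place of code of your own. Each camera call takes 0.05 s, during which the arm holds its last target.

## Working session

There is one attempt and no reset: what is moved stays moved. The work goes in short steps, each a Python script; the robot and the scene stay as the last script left them, time stands still between calls to the robot, and variables do not carry over. Pictures are saved under pics/ and viewed, and the job is handed in when it is done.

```bash
ls; mkdir -p pics; python3 - <<'E'
from plant import ctrl,sensors,optics
import cv2,numpy as np
print(sensors.read_state()['t'], ctrl.tcp_to_tips)
for n in ["scene","top"]:
    im,d=optics.grab_frame(n); cv2.imwrite(f"pics/{n}0.png",im[:,:,::-1]); np.savez(f"{n}0.npz",im=im,d=d)
    print(n,optics.camera_params(n))
E
```

```text
pics
0.0 25.0
scene {'mtx': array([[515.57447382,   0.        , 321.07986552],
       [  0.        , 515.57447382, 207.06236677],
       [  0.        ,   0.        ,   1.        ]]), 'R': array([[ 0.84000958,  0.54249246,  0.00926507],
       [ 0.32310728, -0.48644379, -0.81177221],
       [-0.43587337,  0.68489004, -0.5839007 ]]), 't': array([-446.51332439, -103.40228837, 1304.47553663])}
top {'mtx': array([[458.89256298,   0.        , 319.67056005],
       [  0.        , 458.89256298, 200.32857696],
       [  0.        ,   0.        ,   1.        ]]), 'R': array([[-2.13463011e-04, -9.99996110e-01,  2.78121263e-03],
       [-9.96051153e-01, -3.42994225e-05, -8.87811902e-02],
       [ 8.87809402e-02, -2.78918154e-03, -9.96047271e-01]]), 't': array([ -9.46750458, 550.99204184, 959.55995513])}
```

View pics/scene0.png

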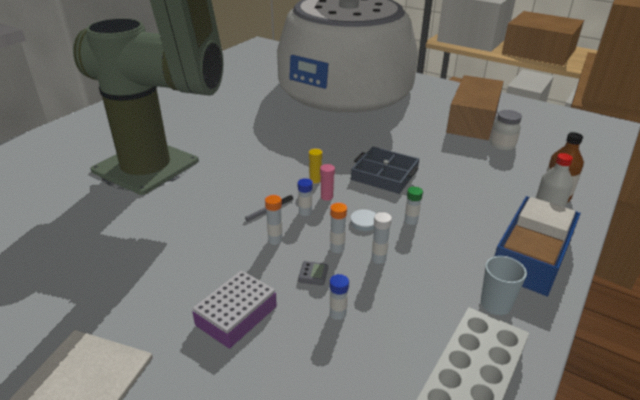

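View pics/top0.png

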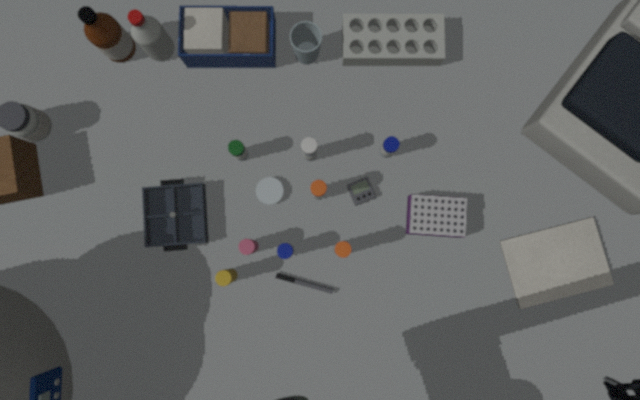

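The top view shows these candidates: orange caps at (319,188) and (343,249), blue at (391,145) and (285,251), green at (236,148) and white at (309,146). Pink (248,246) and yellow (224,278) are decoys. The tray is around (175,215). Next I'll measure them.

```bash
cat > h.py <<'E'
import numpy as np,cv2
from plant import ctrl,sensors,optics
P={n:optics.camera_params(n) for n in("top","scene")}
def ray(n,u,v):
    p=P[n];d=p['R'].T@np.linalg.solve(p['mtx'],[u,v,1.]);return -p['R'].T@p['t'],d
def onz(n,u,v,z):
    c,d=ray(n,u,v);return c+d*(z-c[2])/d[2]
def deproj(n,u,v,dep):
    c,d=ray(n,u,v);return c+d*dep
def tri(u1,u2):
    c1,d1=ray("top",*u1);c2,d2=ray("scene",*u2);d1/=np.linalg.norm(d1);d2/=np.linalg.norm(d2)
    s=np.linalg.lstsq(np.c_[d1,-d2],c2-c1,rcond=None)[0];a=c1+d1*s[0];b=c2+d2*s[1];return (a+b)/2,np.linalg.norm(a-b)
HS={'orange':(5,16,150),'blue':(113,125,130),'green':(50,75,110),'pink':(160,178,80),'yellow':(20,30,150)}
def blobs(im,col,amin=60,amax=700):
    h=cv2.cvtColor(im,cv2.COLOR_RGB2HSV);lo,hi,s=HS[col]
    m=cv2.inRange(h,(lo,s,60),(hi,255,255))
    n,l,st,ce=cv2.connectedComponentsWithStats(m)
    return [(ce[i],st[i],l==i) for i in range(1,n) if amin<st[i][4]<amax]
E
python3 - <<'E'
from h import *
np.set_printoptions(precision=1,suppress=True)
for n in("top","scene"):
    z=np.load(n+"0.npz");im,d=z['im'],z['d']
    for c in HS:
        for ce,st,m in blobs(im,c):
            q=np.argwhere(m); dd=d[m]; pts=np.array([deproj(n,u,v,x) for (v,u),x in zip(q,dd) if x>0])
            zt=np.percentile(pts[:,2],90); top=pts[pts[:,2]>zt-4]
            print(n,c,ce,st[4],"ztop",zt, "centre",(top.min(0)+top.max(0))[:2]/2, top.mean(0)[:2],"ext",np.ptp(top,0)[:2], "onz", [onz(n,*ce,h)[:2] for h in (80,104)])
# white cap
z=np.load("top0.npz");im,d=z['im'],z['d']
X=np.array([[deproj("top",u,v,d[v,u]) for u in range(640)] for v in range(400)])
np.save("X.npy",X)
t=X[130:165,290:330].reshape(-1,3);t=t[t[:,2]>98];print("white",t.mean(0),t.min(0),t.max(0))
r=X[190:240,400:475].reshape(-1,3);t=r[r[:,2]>38];print("box",t.min(0),t.max(0))
r=X[175:255,130:215];m=((r[...,2]>27)&(r[...,2]<36)).astype(np.uint8)
pts=r[m>0][:,:2].astype(np.float32); print("tray rect",cv2.minAreaRect(pts),r[m>0].mean(0)); s=r[r[...,2]>35.5];print("stud",s.mean(0),len(s))
im=cv2.resize(im[120:300,120:420],None,fx=2.6,fy=2.6,interpolation=cv2.INTER_CUBIC);cv2.imwrite("pics/topcrop.png",im[:,:,::-1])
E
```

```text
top orange [94.2 34.8] 221 ztop 127.57207184977287 centre [884.3 442.3] [883.3 442.3] ext [12.3 25.8] onz [array([892.8, 461.2]), array([881.7, 449. ])]
top orange [318.2 187.8] 170 ztop 106.0027774722357 centre [568.4  -6. ] [569.   -6.4] ext [28.  27.7] onz [array([571.6,  -6.4]), array([568.8,  -6.4])]
top orange [342.6 248.7] 168 ztop 106.10070044136589 centre [448.5 -54.7] [449.1 -54. ] ext [27.2 27.3] onz [array([448.7, -55.3]), array([449., -54.])]
top blue [390.9 144.2] 174 ztop 81.86846085540213 centre [ 661.8 -155.3] [ 661.6 -155.3] ext [29.4 29.3] onz [array([ 661.5, -155.2]), array([ 656.3, -151.4])]
top blue [284.6 250.4] 170 ztop 82.07687800751796 centre [445.2  60. ] [445.1  60.9] ext [25.9 28. ] onz [array([445.3,  61. ]), array([445.7,  59.2])]
top green [235.7 147.4] 148 ztop 81.83344874432782 centre [654.6 162.6] [654.6 162.1] ext [27.5 27.4] onz [array([654.6, 162.2]), array([649.7, 157.9])]
top pink [247.4 246.3] 191 ztop 82.02957115462095 centre [454.1 136.4] [453.7 137. ] ext [28.  28.5] onz [array([453.6, 135.5]), array([453.9, 131.8])]
top yellow [223.7 276.8
[... 955 characters left out ...]
3015807539323 centre [660.3 162.8] [660.2 161.3] ext [29.7 32.4] onz [array([662.7, 153.9]), array([675.2, 119.8])]
scene pink [326.7 181. ] 424 ztop 79.98592542185156 centre [458.5 137.8] [459.4 136.6] ext [31.6 34. ] onz [array([485.9,  91.8]), array([505.5,  60.1])]
scene yellow [314.9 164. ] 351 ztop 79.8757307042033 centre [396.6 184.1] [397.  181.6] ext [33.8 35.1] onz [array([425.6, 136.8]), array([447.6, 103.4])]
white [649.3  12.  128.7] [463.6  -6.8  98.3] [ 671.2   28.1 1004.7]
box [ 463.6 -317.9   38. ] [ 561.    -6.8 1004.7]
tray rect ((520.2740478515625, 302.0056457519531), (151.85610961914062, 130.09130859375), 4.423542499542236) [520.8 302.5  31.3]
stud [497.  171.7 456.3] 67
```

View pics/topcrop.png

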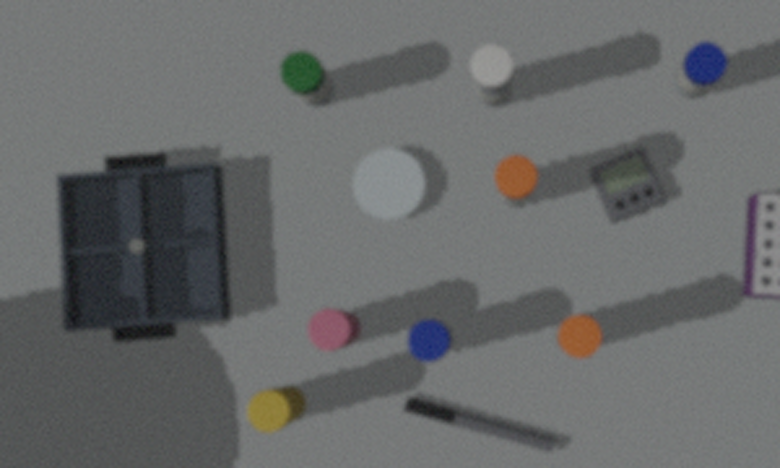

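The crop confirms the identities. The orange and blue caps (crop px (516,177), (580,336), (705,63), (429,340)) are distinct from pink (330,328), yellow, green and white. Heights come out near 104/80 mm, as they should. The two cameras differ by about 5 mm in x, so I'll settle that with the wrist camera and confirm the tray pose at the same time.

```bash
cat >> h.py <<'E'
def down(yaw,pos=None):
    """jaws (tool y) along world angle yaw; pick half-turn with better joint 6"""
    best=None
    for k in(0,np.pi):
        a=yaw+k;y=np.array([np.cos(a),np.sin(a),0]);z=np.array([0,0,-1.]);R=np.c_[np.cross(y,z),y,z]
        q=ctrl.solve_ik(pos,R) if pos is not None else np.zeros(6)
        if q is not None and(best is None or abs(q[5])<best[0]):best=(abs(q[5]),R)
    return best[1]
def wray(u,v,s):
    p=optics.camera_params("wrist");K=p['mtx'];x=(u-K[0,2])/K[0,0];y=(v-K[1,2])/K[1,1];r=np.hypot(x,y)+1e-12
    d=np.array([np.sin(r)*x/r,np.sin(r)*y/r,np.cos(r)]);T=p['T_tool_cam']
    R=np.array(s['eef_rot']);return np.array(s['eef_pos'])+R@T[:3,3],R@T[:3,:3]@d
def wonz(u,v,z,s):
    c,d=wray(u,v,s);return c+d*(z-c[2])/d[2]
E
python3 - <<'E'
from h import *
np.set_printoptions(precision=1,suppress=True)
for i,p in enumerate([(450,0,270),(520,250,270)]):
    ctrl.move_ptp(p,down(0 if i==0 else .077,p)); s=sensors.read_state();im,d=optics.grab_frame("wrist")
    cv2.imwrite(f"pics/w{i}.png",im[:,:,::-1]);np.savez(f"w{i}.npz",im=im,d=d,p=s['eef_pos'],R=s['eef_rot'])
    print(s['t'],s['eef_pos'],s['q'])
    for c in HS:
        for ce,st,m in blobs(im,c,200,20000): print(c,ce,st,wonz(*ce,95 if c=='orange' else 71,s),wonz(*ce,104 if c=='orange' else 80,s))
print(optics.camera_params("wrist"))
E
```

```text
2.075 [450.2  -0.7 270. ] [-0.2 -0.1  1.8 -0.   1.4 -0.2]
orange [610.6 265.4] [ 565  134   75  239 3648] [ 914.5 -123.1   95. ] [ 900.2 -117.1  104. ]
orange [440.5 193.7] [424 178  34  33 830] [573.   -7.3  95. ] [569.3  -4.9 104. ]
orange [322.6 238.8] [307 222  32  34 864] [451.3 -55.8  95. ] [451.3 -51.8 104. ]
green [507.6  43.5] [492  31  28  27 465] [662.6 165.2  71. ] [656.6 162.5  80. ]
pink [326.8  50.1] [311  32  33  39 945] [455.7 135.9  71. ] [455.6 134.1  80. ]
yellow [269.   15.9] [250   0  37  37 970] [396.8 175.3  71. ] [398.3 172.3  80. ]
3.1417 [520.1 248.9 269.8] [ 0.3  0.2  1.5 -0.   1.4  0.2]
orange [622.7  48.4] [ 595    0   45   92 2254] [916.9 484.7  95. ] [904.5 479.7 104. ]
orange [629.7 110.9] [616  86  24  50 717] [942.4 399.6  95. ] [929.3 397.2 104. ]
orange [604.5 263.7] [ 554  153   86  216 5660] [969.6 166.6  95. ] [955.6 171.4 104. ]
pink [263.2 261.5] [ 246  236   33   49 1097] [459.4 148.7  71. ] [461.  153.6  80. ]
yellow [213.9 223.3] [ 194  202   41   43 1067] [401.  191.4  71. ] [404.3 195.1  80. ]
{'mtx': array([[309.7,   0. , 322.6],
       [  0. , 309.7, 202. ],
       [  0. ,   0. ,   1. ]]), 'T_tool_cam': array([[   0. ,   -1. ,   -0.3,   72.6],
       [   1. ,    0. ,    0. ,    0.8],
       [  -0. ,   -0.3,    1. , -118.3],
       [   0. ,    0. ,    0. ,    1. ]])}
```

View pics/w0.png

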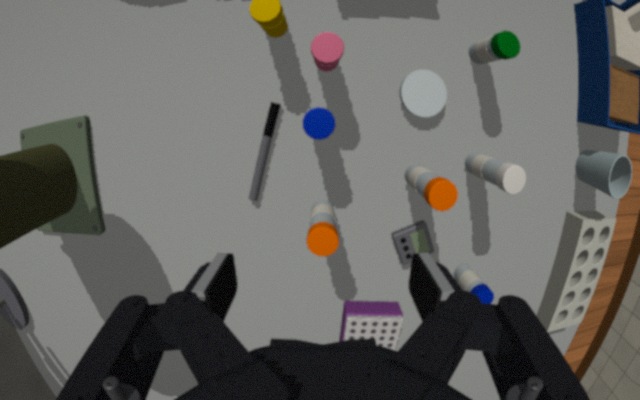

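View pics/w1.png

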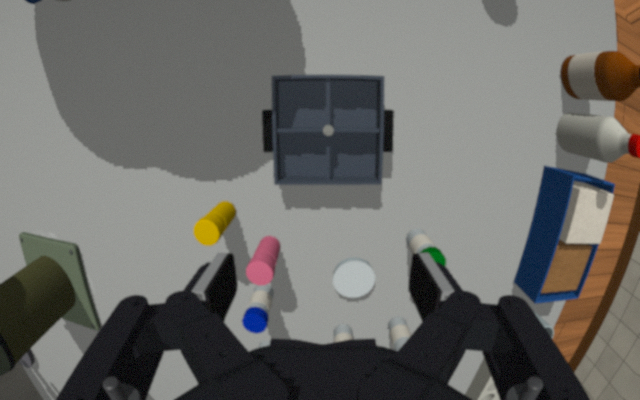

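The wrist view puts orange_b at x≈451 and orange_a at x≈571, between the other two cameras, so I'll use their average. Tray in w1: stud at (328,130), rim corners near (273,76), (383,76), (384,184) and (275,184).

```bash
python3 - <<'E'
from h import *
np.set_printoptions(precision=1,suppress=True)
z=np.load("w1.npz");s=dict(eef_pos=z['p'],eef_rot=z['R'])
print("stud w",wonz(328,130,38,s)); c=[wonz(u,v,32,s) for u,v in((273,76),(383,76),(384,184),(275,184))]
print(np.array(c),np.mean(c,0)); e=c[1]-c[0];print(np.linalg.norm(e),np.degrees(np.arctan2(e[1],e[0])))
print("stud top",onz("top",120+137/2.6,120+245/2.6,38))
z0=np.load("scene0.npz");im=z0['im'];cv2.imwrite("pics/sc.png",cv2.resize(im[130:210,330:450],None,fx=6,fy=6,interpolation=cv2.INTER_CUBIC)[:,:,::-1])
d=z0['d'];X=np.array([deproj("scene",u,v,d[v,u]) for v in range(140,200) for u in range(345,425) if d[v,u]>0]);m=(X[:,2]>27)&(X[:,2]<35)
print("scene tray rect",cv2.minAreaRect(X[m][:,:2].astype(np.float32)))
z=np.load("w0.npz");s=dict(eef_pos=z['p'],eef_rot=z['R']);print("blue_b w",wonz(319,123,80,s),"white",wonz(513,179,104,s))
E
```

```text
stud w [523.2 300.9  38. ]
[[456.3 359.1  32. ]
 [581.  369.3  32. ]
 [595.4 242.6  32. ]
 [465.6 232.5  32. ]] [524.5 300.9  32. ]
125.11316338493936 4.658570563107068
stud top [520.4 300.3  38. ]
scene tray rect ((526.1476440429688, 302.20489501953125), (152.427001953125, 136.2567901611328), 2.0127146244049072)
blue_b w [447.9  60.6  80. ] white [656.4  12.1 104. ]
```

```bash
cat >> h.py <<'E'
TR=np.array([523.,301.5]);TY=np.radians(4.5)
def pick(xy,H,yaw):
    g=H-9+6;up=np.array([*xy,g+75.]);R=down(yaw,up)
    ctrl.gripper_to(66);ctrl.move_ptp(up,R)
    ctrl.move_l([*xy,g+25],vel=180)
    hit=ctrl.move_l([*xy,g],vel=90,threshold=6)
    ctrl.gripper_to(20,force=35);s=sensors.read_state()
    print("grip w",s['grip_width'],"hit",hit,s['eef_pos'],s['t'])
    return hit
def place(sx,sy,H,yawjaw,Z=None):
    g=H-9+6; s=sensors.read_state();p=np.array(s['eef_pos']);zc=g+125
    ctrl.move_l([p[0],p[1],zc],vel=170)
    t=TR+np.array([[np.cos(TY),-np.sin(TY)],[np.sin(TY),np.cos(TY)]])@[31*sx,31*sy]
    R=down(yawjaw,[*t,zc]);ctrl.move_l([*t,zc],rot=R,vel=220)
    print("held w",sensors.read_state()['grip_width'])
    ctrl.move_l([*t,g+4+10],vel=130);ctrl.hold(.2)
    hit=ctrl.move_l([*t,g+4-4],vel=25,threshold=3)
    s=sensors.read_state();print("down hit",hit,"tcp z",s['eef_pos'][2],"expect",g+4,s['grip_width'])
    return t
def release(zup=60):
    s=sensors.read_state();p=np.array(s['eef_pos']);ctrl.gripper_to(46);ctrl.move_l(p+[0,0,zup],vel=130)
    print("t",sensors.read_state()['t'])
E
python3 - <<'E'
from h import *
pick((451.3,-54.3),104,0.0)
s=sensors.read_state();p=np.array(s['eef_pos']);ctrl.move_l(p+[0,0,60],vel=120)
s=sensors.read_state();print(s['grip_width'],s['force'])
im,_=optics.grab_frame("wrist");cv2.imwrite("pics/g1.png",im[:,:,::-1])
E
```

```text
grip w 31.666197668723168 hit False [451.83458705 -54.52477517 101.81360707] 6.0083
31.73699800004892 [-0.48376645 -0.7048043  -0.58939602]
```

View pics/g1.png

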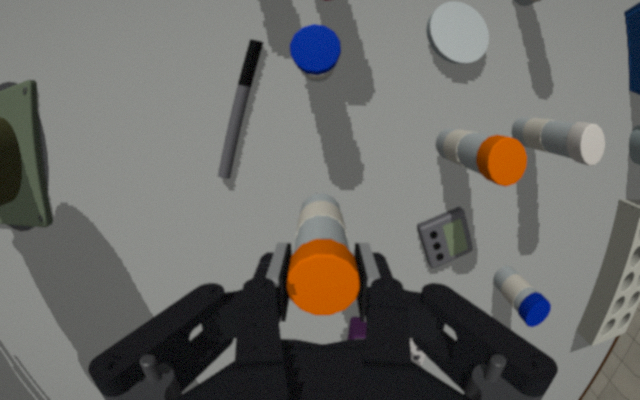

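The tube is held upright between the pads with its cap at (323,275), and the wrist force matches its weight. Placing it now.

```bash
python3 - <<'E'
from h import *
place(-1,-1,104,TY+np.pi/4)
im,_=optics.grab_frame("wrist");cv2.imwrite("pics/p1.png",im[:,:,::-1])
im,_=optics.grab_frame("scene");cv2.imwrite("pics/p1s.png",cv2.resize(im[60:260,250:500],None,fx=3,fy=3)[:,:,::-1])
E
```

```text
held w 31.527444531785804
down hit True tcp z 105.55037445928481 expect 105 31.80071608221985
```

View pics/p1.png

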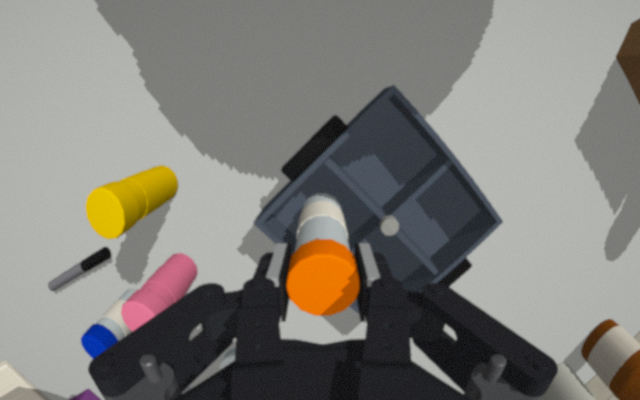

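View pics/p1s.png

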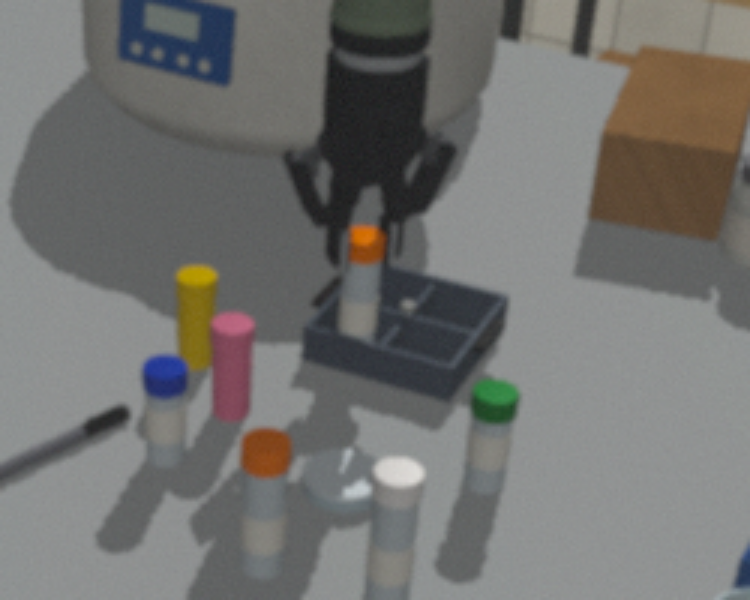

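The tube is in the near-right compartment (scene crop (360,320)) and made contact at the expected height. Releasing it and fetching the second orange.

```bash
python3 - <<'E'
from h import *
release(80)
pick((571.5,-6.2),104,np.pi/2)
s=sensors.read_state()
if s['grip_width']>28:
    place(1,1,104,TY+np.pi/4)
    im,_=optics.grab_frame("wrist");cv2.imwrite("pics/p2.png",im[:,:,::-1])
    im,_=optics.grab_frame("scene");cv2.imwrite("pics/p2s.png",cv2.resize(im[60:260,250:500],None,fx=3,fy=3)[:,:,::-1])
E
```

```text
t 11.6583
grip w 32.20327253299965 hit False [572.25927958  -6.33048061 101.89167907] 14.925
held w 32.06273207770127
down hit True tcp z 105.90530670298453 expect 105 32.010252572465156
```

View pics/p2.png

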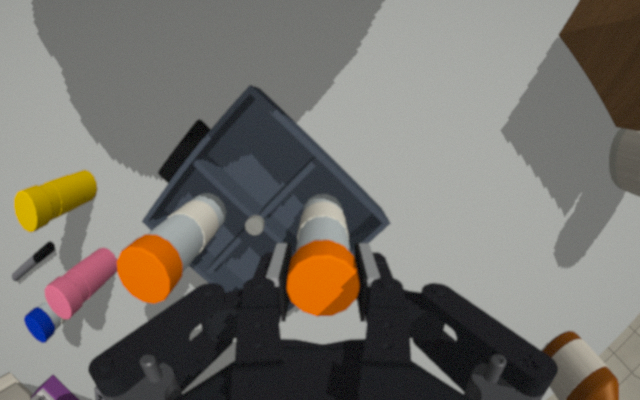

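View pics/p2s.png

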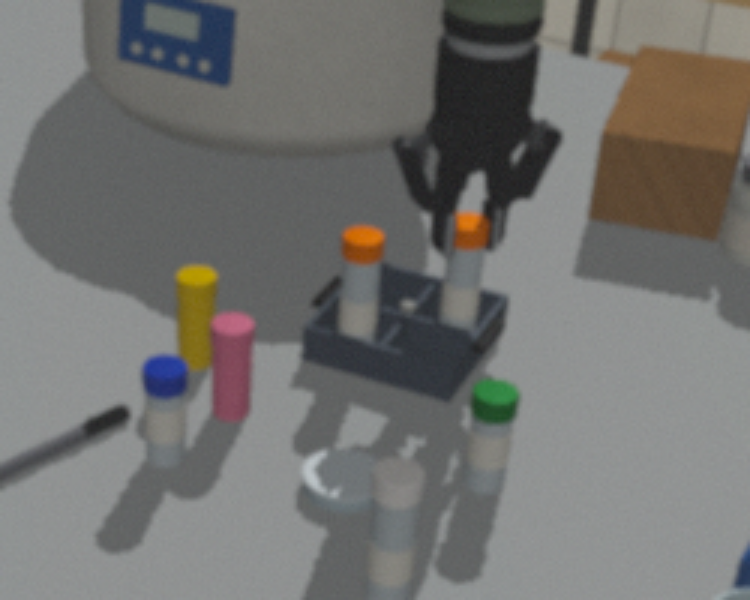

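Both oranges stand on one diagonal (scene crop (360,310) and (465,300)). Next is blue_b (top (285,251)). Pink at (248,246) lies to its +y side, so I'll put the jaws along x.

```bash
python3 - <<'E'
from h import *
release(80)
pick((447.8,60.4),80,0.)
s=sensors.read_state()
if s['grip_width']>28:
    place(-1,1,80,TY-np.pi/4)
    im,_=optics.grab_frame("wrist");cv2.imwrite("pics/p3.png",im[:,:,::-1])
    im,_=optics.grab_frame("scene");cv2.imwrite("pics/p3s.png",cv2.resize(im[60:260,250:500],None,fx=3,fy=3)[:,:,::-1])
E
```

```text
t 21.1917
grip w 31.952173422437223 hit False [448.40762142  60.3564635   77.83569201] 23.9083
held w 31.620028242305718
down hit True tcp z 81.51233930949748 expect 81 31.704559737315936
```

View pics/p3.png

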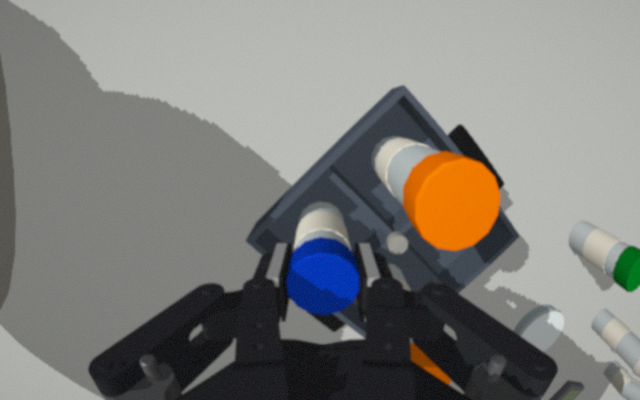

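View pics/p3s.png

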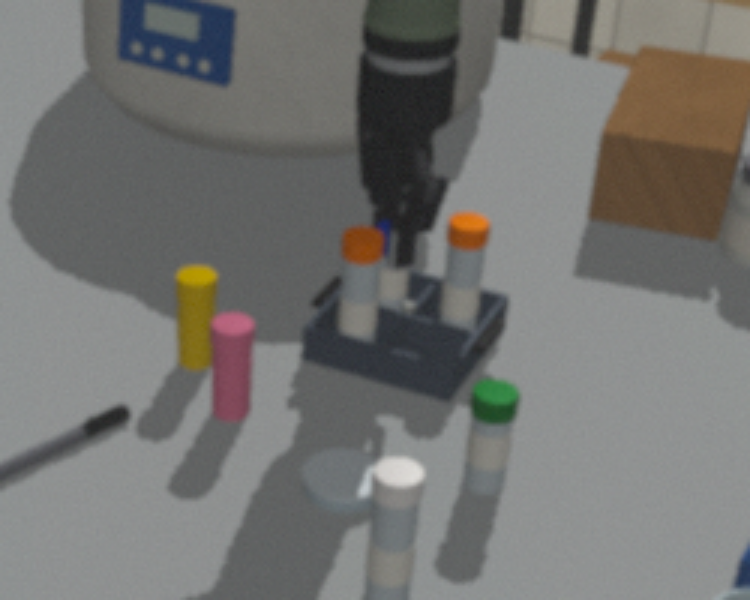

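Blue_b is in its compartment (wrist (322,270)) at the expected height. Last one: blue_a (top (391,145)).

```bash
python3 - <<'E'
from h import *
release(100)
pick((664.5,-156),80,0.)
s=sensors.read_state()
if s['grip_width']>28:
    place(1,-1,80,TY-np.pi/4)
    im,_=optics.grab_frame("wrist");cv2.imwrite("pics/p4.png",im[:,:,::-1])
E
```

```text
t 29.1333
grip w 31.24740981750344 hit False [ 665.03336756 -156.25911101   77.79965379] 32.5917
held w 32.02427010960713
down hit True tcp z 81.50581071823909 expect 81 31.721905105367174
```

View pics/p4.png

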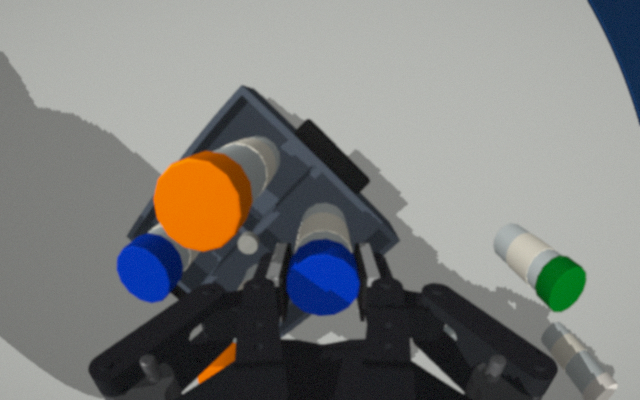

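The last blue is seated at (325,275), in the remaining compartment. I'll release it, retreat and check.

```bash
python3 - <<'E'
from h import *
np.set_printoptions(precision=1,suppress=True)
release(120)
p=(400,-250,270);ctrl.move_ptp(p,down(0,p));ctrl.hold(.5)
for n in("top","scene"):
    im,d=optics.grab_frame(n)
    o=im[120:300,120:420] if n=="top" else im[110:310,180:440]
    cv2.imwrite(f"pics/end_{n}.png",cv2.resize(o,None,fx=2.6 if n=="top" else 3,fy=2.6 if n=="top" else 3,interpolation=cv2.INTER_CUBIC)[:,:,::-1])
    C,S=np.cos(TY),np.sin(TY);T=TR+([-2.5,0] if n=="top" else [2.5,0])
    for c in('orange','blue','green'):
        for ce,st,m in blobs(im,c):
            if n=="top" and ce[0]<120: continue
            q=np.argwhere(m);X=np.array([deproj(n,u,v,d[v,u]) for v,u in q if d[v,u]>0]);zt=np.percentile(X[:,2],90);t=X[X[:,2]>zt-4]
            w=(t.min(0)+t.max(0))[:2]/2;print(n,c,ce,zt,w,"tray",np.array([[C,S],[-S,C]])@(w-T))
print(sensors.read_state()['t'])
E
```

```text
t 38.6917
top orange [145.7 196.6] 109.87646443496597 [551.2 333. ] tray [33.1 29. ]
top orange [178.4 226.5] 110.01670469537294 [492.3 267. ] tray [-30.8 -32.1]
top blue [179.7 195.9] 86.10621801961418 [555.3 273. ] tray [ 32.5 -31.2]
top blue [149.8 229.4] 86.28560841691073 [487.1 331.2] tray [-31.   32.2]
top green [235.9 147.5] 82.12723888733443 [654.4 162.1] tray [ 122.5 -149.5]
scene orange [405.6 136.5] 109.02594168832854 [556.5 334.3] tray [33.5 30.2]
scene orange [370.4 141.1] 108.55123127381009 [496.8 269.3] tray [-31.1 -29.9]
scene orange [571.7 157.8] 137.0600197125056 [904.7 390.1] tray [385.   58.6]
scene blue [382.  138.4] 85.18529675591348 [492.8 333.7] tray [-30.1  34.7]
scene blue [394.6 156.3] 85.22844287928248 [559.4 271.7] tray [ 31.5 -32.4]
scene green [414.4 193. ] 81.42588785645876 [660.4 161.6] tray [ 123.5 -150. ]
41.275
```

View pics/end_top.png

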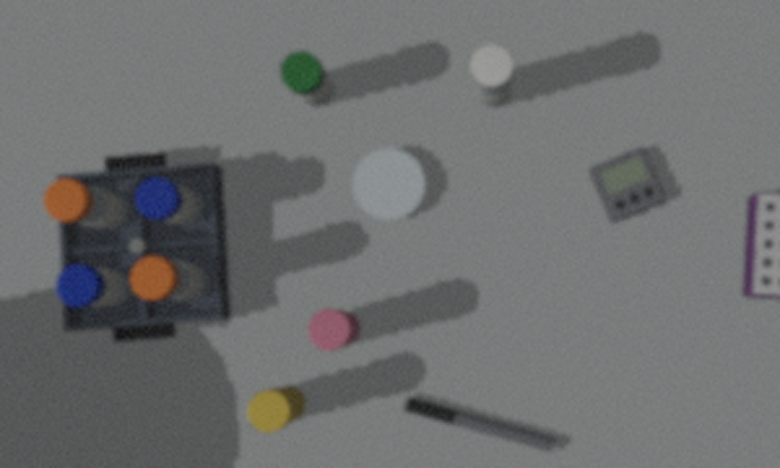

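View pics/end_scene.png

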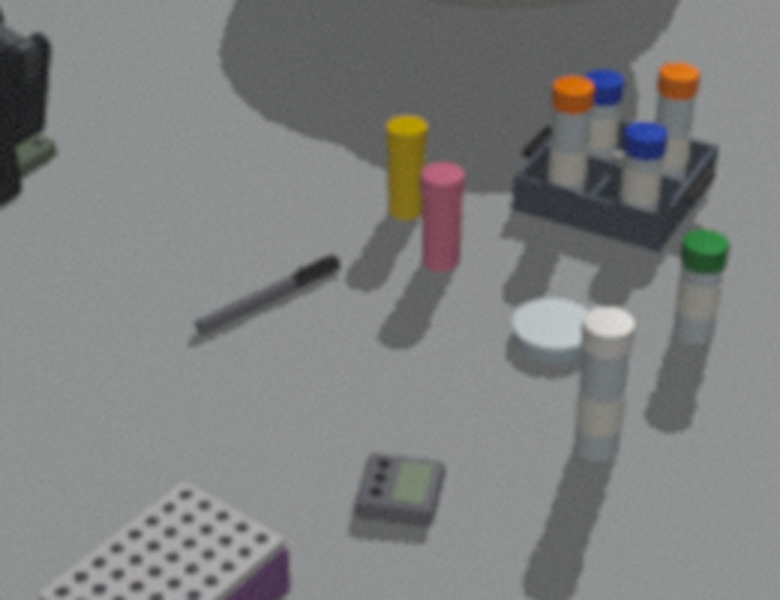

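The four tubes stand upright within about 4 mm of the compartment centres. The caps in the top crop are orange at (67,200) and (152,278), and blue at (157,198) and (78,286). White, green and the tip box are where they were.

```bash
python3 -c "
from plant import ctrl
ctrl.finish_job()"
```

```text
the job is handed in; nothing more can be done
```

I loaded all four tubes into the tray and handed the job in at about 41 s of the 112 s limit; no verdict is reported. The two orange-capped tubes stand on one diagonal and the two blue-capped on the other. I gripped each by its cap and lowered it until it touched the tray floor before letting go.

- **Placement:** in the last top and scene views, all four stand upright within about 4 mm of their compartment centres. Cap tops read about 109–110 mm (orange) and 85–86 mm (blue), against 108 and 84 mm expected.
- **Bystanders:** the measured position of the green-capped tube changed by less than 1 mm. The white-capped tube and the tip box look unchanged in the pictures, though I did not measure them again.
- **Disagreements:** the top and scene cameras differed by about 5 mm in x. The wrist camera read between them, so I used the average. The scene camera's tray angle, about 2°, also disagreed with the 4.4–4.7° from the other two, and I used 4.5°. Every grasp and placing worked the first time.

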